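# Seat a brass blank in the drill jig and clamp it

### The job

Load the brass blank on its backing board for drilling: press your fingertips lightly on its top face and slide it across the jig until it is fully home, its far edge against the stop bar under the blue bush plate and its left edge against the side fence. Do not push its raw edges, press hard enough to mark the brass or ram it into the stops. With it home, push the red handle of the toggle clamp down until its pad bears firmly on the blank, and leave the other things on the bench alone.

Things in the scene. Friction and masses are not known exactly. Their poses are not given: they have to be found in the camera images.
- jig: drill jig, fixed to the bench: dark steel base plate whose flat top, the bed, is 20 mm above the bench (jig x -150 to 130, y -120 to 150 mm; origin on the bench). x points away from the robot to the blue bush plate, y left to fence and clamp, z up. The bush plate (jig x 66 to 130, y -58 to 68 mm) hangs 14 mm above the bed; its top is 26 mm above the bed, with two bushes 8 mm higher
- stops: the locating faces, part of the jig, same origin and axes: a steel side fence (face at jig y = 60 mm, from jig x -60 to 60 mm, 12 mm high above the bed) and, partly under the bush plate, an end stop bar across the bed (face at jig x = 100 mm, from jig y -100 to 68 mm, 13 mm high). More than 12 N between blank and these is ramming
- home (a point): the point on the jig where the middle of the blank's underside lies when the blank is home (jig x 25, y 5 mm, 20 mm above the bench); axes as the jig's
- blank: the loose work: a brass sheet stuck on a wooden backing board, 150 mm along its x, 110 mm along its y, 0.3 to 0.5 kg; 4 to 10 mm thick in all, different each time and not measured. It lies flat on the bed, a little turned; home is with its axes along the jig's. It slides easily (friction about 0.2): 5 to 15 N pressed on its top drags it; over 35 N from the fingers marks the brass, so touch down slowly
- blank_mid (a point): the middle of the blank's underside (not of its top); x along its 150 mm side, y along its 110 mm side, z up
- blank_edges: the raw sharp edges of the blank, a 3 mm wide border all round, same origin and axes as the blank. Fingers must keep off: more than 2 N on it counts as pushing it
- clamp (a joint): angle in rad of the red clamp handle: 0 level, about 1 up (open); closed on the blank it stops at 0 to 0.07. Hinge along the jig's x at jig x -10, y 122 mm, 55 mm above the bench; the handle points to jig +y and up. Push the grip down from above (about 6 N; 10 to 15 N at the end seats the pad); it stays where left. The linked clamp arm stands up when open (to 140 mm above the bench, over jig y 40 to 105 mm) and swings down onto the blank
- clamp_arm: the steel arm of the clamp with its spindle and round rubber pad (14 mm) that comes down on the blank at jig x -10, y 34 mm; origin on the arm's own hinge at jig x -10, y 100 mm, 58 mm above the bench, arm 75 mm long towards jig -y when down
- clamp_grip (a point): the middle of the red handle grip, on its centre line, 85 mm from the hinge; the grip is 18 mm thick and reaches from 41 to 127 mm from the hinge. Its y points outwards along the handle, its z out of the handle's upper side
- slip_bush: a loose steel drill bush (ring 22 mm across, 18 mm high) standing on a corner of the jig; leave it alone
- swarf_brush: a wooden-handled bench brush, 190 mm long, lying right of the jig; leave it alone
- spanner: a 200 mm steel spanner beyond the jig; leave it alone
- screwdriver: a 220 mm screwdriver with blue handle, right of the jig; leave it alone
- pliers: yellow and black pliers, 200 mm, beyond the jig; leave them alone
- espresso_cup: a small white cup, 64 mm wide and 55 mm high, left of the jig; leave it alone
- filter_basket: a steel filter basket, 68 mm wide and 26 mm high, left of the jig; leave it alone
- portafilter: a portafilter with black handle, left of the jig; leave it alone
There are look-alikes about, which are no part of the job. There is more than one size of the blank; the one meant has the size given above.

How it is judged:
By the outcome, as a careful person would: the job done as asked, in the order asked, and still so for the second after the job is handed in, with the robot touching nothing.
It also fails if it takes over 72 s, if anything falls off the work surface, if the arm or the gripper's body presses on something with over 40 N, if the wrist force passes 120 N, or if a joint passes its speed limit or range.

### The arm

A 7-joint arm with a two-finger parallel gripper is mounted at the origin on the work surface. World frame = base frame: x ahead of the robot, y to its left, z up, the work surface at z = 0. Lengths are in m, angles in rad, forces in N, time in s.
With the tool pointing down it reaches from about 0.425 to 0.825 m from the base axis. Payload 3.6 kg.
Tool frame: the origin (TCP) lies on the centre line of the jaws, within the pads' length; the fingertips stand 25 mm ahead of it and the grasp point (between the pads) lies 6 mm ahead of it; z points along the fingers, y is the direction in which the jaws open and shut (so a half turn about z gives the same grasp; the last joint's range is limited). The gripper opens to 93 mm and grips with 3 to 60 N. Pads are 15 mm wide; open, the fingers measure 128 mm over their backs; the gripper's body (75 mm by 188 mm) begins 65 mm behind the grasp point.
Start: joints at [-1.232, 0.615, -0.013, 1.423, 0.008, 1.103, -0.04], TCP at [0.232, 0.607, 0.244] pointing down, gripper open.
Joint ranges: [-3.12, 3.12], [-0.3, 2.06], [-1.34, 1.32], [0.26, 2.42], [-1.36, 4.5], [0.01, 1.98], [-2.84, 2.84]. Speed limits (rad/s): [2.79, 2.79, 3.14, 3.14, 3.14, 3.14, 3.14].

### API

Orientations are given as a unit quaternion [w, x, y, z].
In Python, from plant import arm, capture, job_done gives the robot as it stands.
- The arm moves only by the tool apply_moves, never from a script. Its arguments are lists of equal length, an entry for each row: "rot": the turn, a rotation vector about the tool's x, y, z in rad, a list of three; "slide": the shift along the tool's x, y, z in m, a list of three; "claw": the closure, from 0 (fully open) to 1 (shut). A call has 1 to 10 rows; each row shifts and turns the pose as measured when the row begins, along the tool's axes as they then stand; what a row does not reach is not made up. A row lasts 1/8 s, in which the tool goes at most 62.5 mm and 10.7 degrees, less where a joint would pass 70% of its speed; a pose out of reach is approached as far as the arm can. A call with a gripper value outside its range is refused whole. The fingers move at their own pace and stop on an object; the grip force is fixed at half the most. Time passes only in rows, so rows that do not move let the fingers close. It gives the time, the measured TCP pose, the force and the opening at its end, in the units of the state.
- arm.sense(): the state, without advancing time (a new reading comes with each control period).
- capture(name): name is "scene" or "top" or "wrist"; returns a dict with "color" (384x512x3 uint8, red, green, blue), "K" (3x3 intrinsics, pixels), "view" (4x4, takes a point from world to camera coordinates); the wrist camera has in their place "T_tool_cam" (4x4, takes a point from camera to tool coordinates, whose origin is the TCP and whose axes are the flange's). Camera axes: x right, y down, z forward; pixel columns grow to the right and rows downward; lengths in m; the calibration is good to about 2 mm. A picture is of the moment at which its call begins: read the wrist's pose just before it. There is no depth.
- job_done(): hands the job in, once; it reports no verdict.
The state is a dict: "time": time; "joint_pos": joint angles; "joint_velocities": joint speeds; "effort": joint torques, N m; "position": TCP position; "tcp_rot": TCP orientation; "wrist_force": force on the tool from outside, world axes, zero at the start; "torque": the same for the moment, N m; "width": finger opening in m.
Only numpy, scipy, OpenCV 4.12 (cv2) and the standard library are available. Lean on these libraries where they do the work, as an engineer would, in place of code of your own. Each camera call takes 0.05 s, during which the arm holds its last target. There are 200 camera calls.

## Working session

There is one attempt and no reset: what is moved stays moved. The work goes in short steps, Python scripts to look and compute and a tool call to move; the robot and the scene stay as the last step left them, time stands still between calls to the robot, and variables do not carry over. Pictures are saved under pics/ and viewed, on a budget of 10 in all, crops included, one or two more only if the job needs it, and the job is handed in when it is done.

Besides the shell and the picture viewer there is one more tool, called by a JSON object that holds its "op" and its "data". apply_moves: Moves the arm, as the interface text tells. Its arguments: {"type":"object","properties":{"rot":{"type":"array","items":{"type":"array","items":{"type":"number"}}},"slide":{"type":"array","items":{"type":"array","items":{"type":"number"}}},"claw":{"type":"array","items":{"type":"number"}}},"required":["rot","slide","claw"]}

```bash
mkdir -p pics; ls; python3 - <<'E'
from plant import arm,capture
import cv2,numpy as np
s=arm.sense(); print({k:np.round(v,3).tolist() for k,v in s.items()})
for n in("scene","top"):
    c=capture(n); cv2.imwrite(f"pics/{n}0.png",c["color"][:,:,::-1]); 
    np.savez(f"{n}0.npz",**{k:c[k] for k in("color","K","view")}); print(c["K"].round(1).tolist(),c["view"].round(4).tolist())
w=capture("wrist"); print(w["K"].round(1).tolist(),w["T_tool_cam"].round(4).tolist())
E
```

```text
pics
{'time': 0.0, 'joint_pos': [-1.232, 0.616, -0.013, 1.425, 0.008, 1.103, -0.04], 'joint_velocities': [-0.001, -0.001, 0.001, -0.001, 0.0, 0.001, 0.0], 'effort': [0.0, -45.895, 0.209, -16.574, -0.061, 0.021, 0.0], 'position': [0.232, 0.607, 0.242], 'tcp_rot': [-0.0, 0.181, 0.983, -0.001], 'wrist_force': [-0.067, -0.991, -0.305], 'torque': [0.009, 0.02, 0.006], 'width': 0.093}
[[380.4, 0.0, 251.5], [0.0, 380.4, 194.5], [0.0, 0.0, 1.0]] [[-0.6588, 0.7521, 0.015, 0.362], [0.5209, 0.4704, -0.7123, -0.2467], [-0.5428, -0.4615, -0.7017, 1.6165], [0.0, 0.0, 0.0, 1.0]]
[[431.9, 0.0, 260.3], [0.0, 431.9, 190.9], [0.0, 0.0, 1.0]] [[-0.0225, -0.9997, -0.001, 0.0147], [-0.9803, 0.0222, -0.1964, 0.5718], [0.1964, -0.0035, -0.9805, 1.316], [0.0, 0.0, 0.0, 1.0]]
[[281.0, 0.0, 257.0], [0.0, 281.0, 191.5], [0.0, 0.0, 1.0]] [[0.0, -0.9533, -0.3019, 0.0857], [1.0, 0.0001, -0.0, 0.001], [0.0, -0.3019, 0.9533, -0.1399], [0.0, 0.0, 0.0, 1.0]]
```

```bash
python3 - <<'E'
import cv2
for n in("scene","top"):
    cv2.imwrite(f"pics/{n}0b.png",cv2.resize(cv2.imread(f"pics/{n}0.png"),(800,600),interpolation=cv2.INTER_CUBIC))
E
```

```text
(no output)
```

View pics/top0b.png

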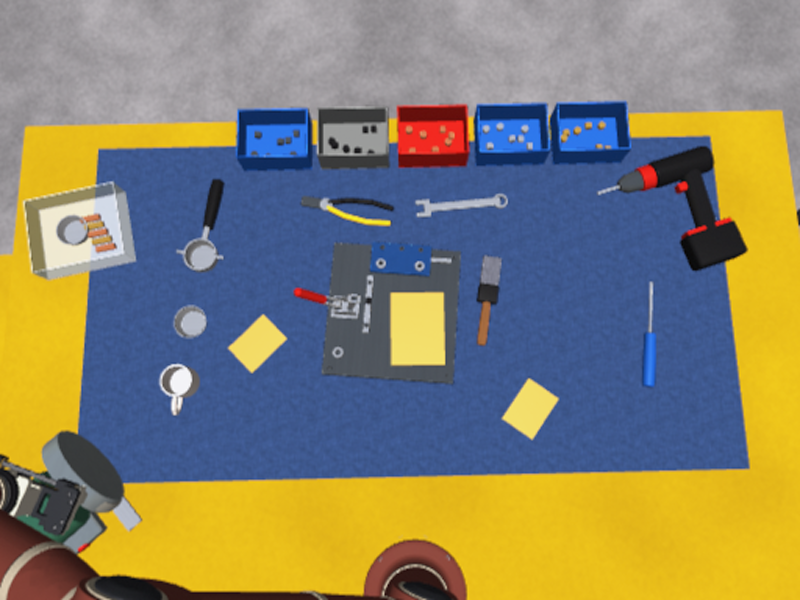

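View pics/scene0b.png

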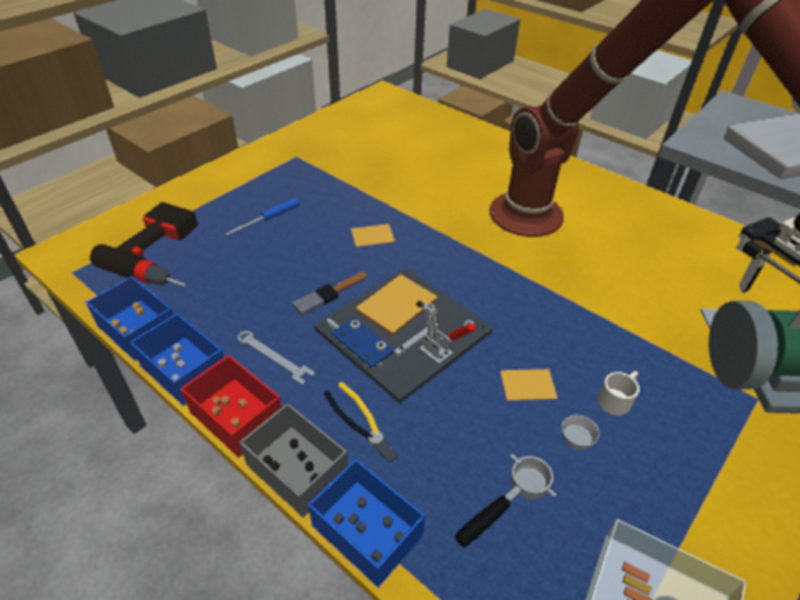

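The top image (800x600) shows the jig around (393,312). The large blank lies on its bed at (417,328), and two smaller brass look-alikes lie off the jig at (258,343) and (530,408). The red handle is at (312,296). I'll measure these now.

```bash
cat > h.py <<'E'
import numpy as np,cv2
def ray(K,V,uv,z):
    uv=np.atleast_2d(np.asarray(uv,float)); R=V[:3,:3]; c=-R.T@V[:3,3]
    d=np.c_[uv,np.ones(len(uv))]@np.linalg.inv(K).T@R
    return c+d*((z-c[2])/d[:,2])[:,None]
def proj(K,V,P):
    p=np.atleast_2d(P)@V[:3,:3].T+V[:3,3]; p=p@K.T; return p[:,:2]/p[:,2:]
def big(m):
    cs,_=cv2.findContours(m.astype(np.uint8),cv2.RETR_EXTERNAL,cv2.CHAIN_APPROX_NONE); return sorted(cs,key=cv2.contourArea)[::-1]
E
python3 - <<'E'
from h import *
d=np.load("top0.npz");K,V,c=d["K"],d["view"],d["color"]
hsv=cv2.cvtColor(c,cv2.COLOR_RGB2HSV); H,S,Vv=cv2.split(hsv)
roi=np.zeros(H.shape,bool);roi[150:250,200:300]=1
for name,m,z in(("blank",(H>15)&(H<40)&(S>70)&(Vv>120),.027),("jig+",~((H>95)&(H<125)&(S>90)&(Vv>60)),.02),("dark",(S<70)&(Vv<110),.02)):
  m=m&roi
  k=big(m)[0]; P=ray(K,V,k[:,0,:],z)[:,:2].astype(np.float32)
  r=cv2.minAreaRect(P*1000); print(name,cv2.contourArea(k),np.round(r[0],1),np.round(r[1],1),round(r[2],2)); print(cv2.boxPoints(r).round(0).tolist())
m=((H<10)|(H>170))&(S>150)&(Vv>80); 
for k in big(m): 
  u=k[:,0,:].mean(0)
  if 150<u[1]<230 and 150<u[0]<260: print("red",k[:,0,:].min(0),k[:,0,:].max(0),ray(K,V,u,.11))
cv2.imwrite("pics/c1.png",cv2.resize(c[145:255,180:310,::-1],(780,660))[:600])
E
```

```text
blank 1552.5 [515.7 -18.5] [110.2 149.8] 88.71
[[440.0, -72.0], [589.0, -75.0], [592.0, 35.0], [442.0, 38.0]]
jig+ 6211.5 [555.   50.4] [303.6 280.2] 84.54
[[401.0, -87.0], [680.0, -114.0], [709.0, 188.0], [430.0, 215.0]]
dark 5680.0 [552.8  33.8] [267.3 278.1] 84.52
[[402.0, -86.0], [678.0, -113.0], [704.0, 154.0], [427.0, 180.0]]
red [188 184] [208 193] [[0.57221839 0.19213234 0.11      ]]
```

View pics/c1.png

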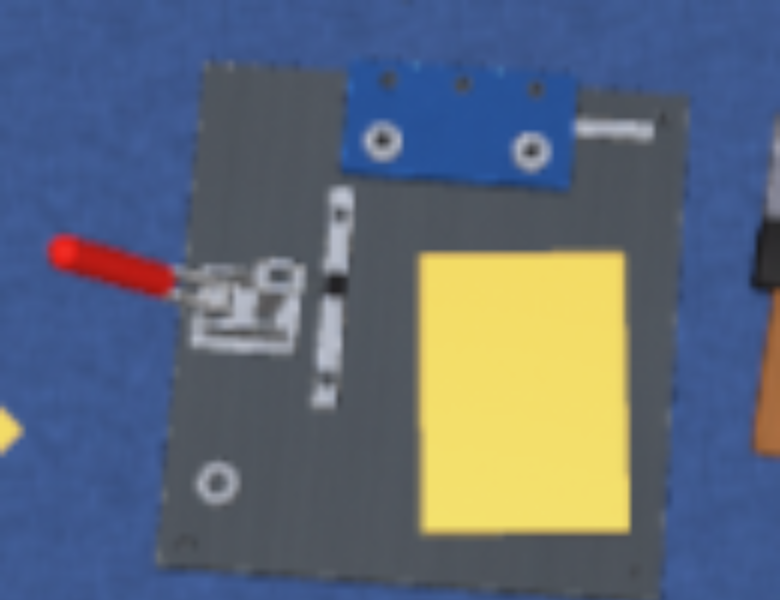

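Measured so far:
- **Jig:** origin about (561,18) mm, yaw -5.5°, plate 278x267 mm against the nominal 280x270.
- **Blank:** 150x110 mm, centre about (516,-18) mm, yaw -1.3°. It is the only piece of the right size, so it is the one meant.

Next I'll bring the wrist camera over the jig.

```bash
cat >> h.py <<'E'
from scipy.spatial.transform import Rotation as R
def pose(s): q=np.array(s["tcp_rot"]); return R.from_quat(q[[1,2,3,0]]),np.array(s["position"])
def goal(yaw): # tool down, tool y at world angle yaw (rad)
    y=np.array([np.cos(yaw),np.sin(yaw),0]);z=np.array([0,0,-1.]);return R.from_matrix(np.c_[np.cross(y,z),y,z])
def plan(s,p1,yaw,n): # equal steps along a straight line with even turn
    r,p=pose(s);r1=goal(yaw);rv=(r.inv()*r1).as_rotvec()/n;d=(np.array(p1)-p)/n
    for k in range(n): print(np.round(rv,4).tolist(),np.round((r*R.from_rotvec(rv*k)).inv().apply(d),4).tolist())
def yaw(s): y=pose(s)[0].apply([0,1,0]); return np.arctan2(y[1],y[0])
E
python3 - <<'E'
from h import *
from plant import arm
plan(arm.sense(),[.55,.03,.215],np.radians(-3),13)
E
```

```text
[-0.0001, 0.0001, 0.0968] [-0.0387, -0.0327, 0.0022]
[-0.0001, 0.0001, 0.0968] [-0.0417, -0.0288, 0.0022]
[-0.0001, 0.0001, 0.0968] [-0.0443, -0.0247, 0.0022]
[-0.0001, 0.0001, 0.0968] [-0.0464, -0.0203, 0.0022]
[-0.0001, 0.0001, 0.0968] [-0.0482, -0.0157, 0.0022]
[-0.0001, 0.0001, 0.0968] [-0.0495, -0.0109, 0.0022]
[-0.0001, 0.0001, 0.0968] [-0.0503, -0.0061, 0.0022]
[-0.0001, 0.0001, 0.0968] [-0.0507, -0.0012, 0.0022]
[-0.0001, 0.0001, 0.0968] [-0.0505, 0.0037, 0.0021]
[-0.0001, 0.0001, 0.0968] [-0.0499, 0.0085, 0.0021]
[-0.0001, 0.0001, 0.0968] [-0.0489, 0.0133, 0.0021]
[-0.0001, 0.0001, 0.0968] [-0.0474, 0.018, 0.0021]
[-0.0001, 0.0001, 0.0968] [-0.0454, 0.0225, 0.0021]
```

{"op": "apply_moves", "data": {"rot": [[0, 0, 0.097], [0, 0, 0.097], [0, 0, 0.097], [0, 0, 0.097], [0, 0, 0.097], [0, 0, 0.097], [0, 0, 0.097], [0, 0, 0.097], [0, 0, 0.097], [0, 0, 0.097]], "slide": [[-0.039, -0.033, 0.002], [-0.042, -0.029, 0.002], [-0.044, -0.025, 0.002], [-0.046, -0.02, 0.002], [-0.048, -0.016, 0.002], [-0.05, -0.011, 0.002], [-0.05, -0.006, 0.002], [-0.051, -0.001, 0.002], [-0.05, 0.004, 0.002], [-0.05, 0.008, 0.002]], "claw": [0.35, 0.35, 0.35, 0.35, 0.35, 0.35, 0.35, 0.35, 0.35, 0.35]}}

```text
time: 1.4
position: [0.4741, 0.1503, 0.2194]
tcp_rot: [-0.001, 0.627, 0.779, -0.001]
wrist_force: [1.1, -0.6, 0.3]
width: 0.0606
```

```bash
python3 - <<'E'
from h import *
from plant import arm
s=arm.sense();print(s["time"],s["position"],np.degrees(yaw(s)),s["width"])
plan(s,[.55,.03,.215],np.radians(-3),6)
E
```

```text
1.4 [0.47413417 0.15031691 0.21940515] 12.300558681848491 0.06056328265166725
[-0.0006, 0.0001, 0.0445] [-0.0223, 0.0081, 0.0007]
[-0.0006, 0.0001, 0.0445] [-0.0219, 0.0091, 0.0007]
[-0.0006, 0.0001, 0.0445] [-0.0215, 0.01, 0.0007]
[-0.0006, 0.0001, 0.0445] [-0.021, 0.011, 0.0007]
[-0.0006, 0.0001, 0.0445] [-0.0205, 0.0119, 0.0007]
[-0.0006, 0.0001, 0.0445] [-0.02, 0.0128, 0.0007]
```

{"op": "apply_moves", "data": {"rot": [[0, 0, 0.0445], [0, 0, 0.0445], [0, 0, 0.0445], [0, 0, 0.0445], [0, 0, 0.0445], [-0.003, 0, 0.0445], [0, 0, 0], [0, 0, 0]], "slide": [[-0.022, 0.008, 0.001], [-0.022, 0.009, 0.001], [-0.021, 0.01, 0.001], [-0.021, 0.011, 0.001], [-0.02, 0.012, 0.001], [-0.02, 0.013, 0.001], [0, 0, 0], [0, 0, 0]], "claw": [0.35, 0.35, 0.35, 0.35, 0.35, 0.35, 0.35, 0.35]}}

```text
time: 2.4
position: [0.5517, 0.0211, 0.2117]
tcp_rot: [-0.0, 0.732, 0.681, -0.002]
wrist_force: [-0.6, -0.3, -0.1]
width: 0.0602
```

```bash
cat >> h.py <<'E'
def wrist(name):
    from plant import arm,capture
    s=arm.sense();w=capture("wrist");r,p=pose(s);T=np.eye(4);T[:3,:3]=r.as_matrix();T[:3,3]=p
    V=np.linalg.inv(T@w["T_tool_cam"]);np.savez(name+".npz",color=w["color"],K=w["K"],view=V)
    cv2.imwrite(f"pics/{name}.png",cv2.resize(w["color"][:,:,::-1],(800,600)));return s,w["color"],w["K"],V
E
python3 - <<'E'
from h import *
s,c,K,V=wrist("w1");print(s["time"],s["position"],np.degrees(yaw(s)),s["wrist_force"])
Rj=R.from_euler("z",-5.5,degrees=True);o=np.array([.5613,.0179,0])
for q in([-150,-120,20],[130,-120,20],[130,150,20],[-150,150,20],[-10,122,55],[100,-100,33]): print(q,proj(K,V,o+Rj.apply(np.array(q)/1e3)).round(0))
E
```

```text
2.4 [0.55172076 0.02107819 0.21173353] -4.09948418551672 [-0.57758693 -0.31336819 -0.06437985]
[-150, -120, 20] [[152. 261.]]
[130, -120, 20] [[359. 266.]]
[130, 150, 20] [[394.  44.]]
[-150, 150, 20] [[129.  37.]]
[-10, 122, 55] [[261.  65.]]
[100, -100, 33] [[342. 258.]]
```

View pics/w1.png

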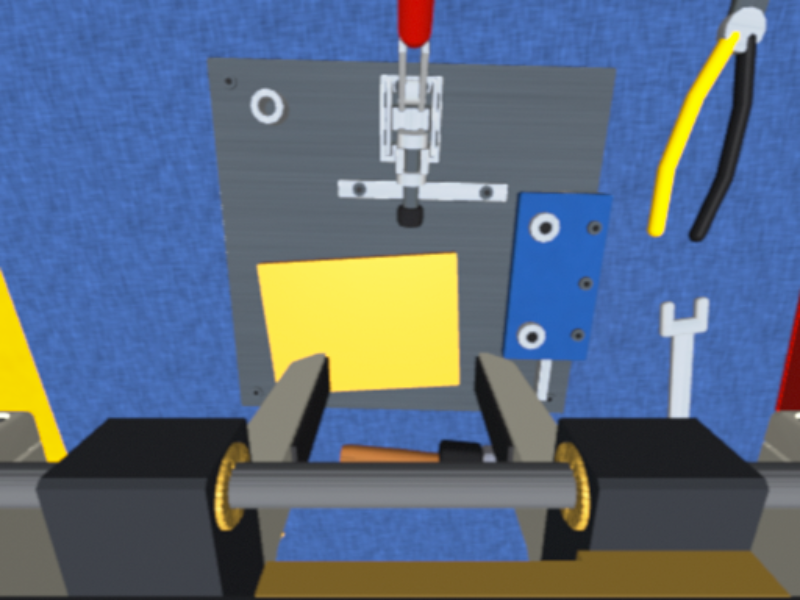

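The wrist view (800x600) shows the bare jig with corners at (210,58) and (614,68). The blank is at (360,322), the clamp pad at (410,215) and the handle end at (415,30). I'll fit both outlines by least squares.

```bash
cat >> h.py <<'E'
from scipy.optimize import least_squares
def fitrect(uv,K,V,z,x0,box,sides,tol=6,fitz=False):
    """x0=(x,y,yaw) mm/rad; box=(xmin,xmax,ymin,ymax) mm; sides used"""
    b=np.array(box,float);x0=list(x0)+([z*1e3] if fitz else [])
    for t in(3*tol,tol,tol/2):
        def res(x,full=False,sel=None):
            P=ray(K,V,uv,(x[3]/1e3 if fitz else z))[:,:2]*1e3-np.array(x[:2]);c,s=np.cos(x[2]),np.sin(x[2])
            q=np.c_[P@[c,s],P@[-s,c]];e=np.c_[q[:,0]-b[0],q[:,0]-b[1],q[:,1]-b[2],q[:,1]-b[3]]
            if full:
                inx=(q[:,0]>b[0]+8)&(q[:,0]<b[1]-8);iny=(q[:,1]>b[2]+8)&(q[:,1]<b[3]-8)
                m=(abs(e)<t)&np.c_[iny,iny,inx,inx];m[:,[i for i in range(4) if i not in sides]]=0;return m
            return e[sel]
        m=res(x0,True);o=least_squares(lambda x:res(x,sel=m),x0,loss="soft_l1");x0=o.x
    return x0,m.sum(0),np.sqrt(np.mean(o.fun**2))
def masks(c):
    H,S,W=cv2.split(cv2.cvtColor(cv2.GaussianBlur(cv2.resize(c,None,fx=4,fy=4,interpolation=cv2.INTER_CUBIC),(5,5),0),cv2.COLOR_RGB2HSV))
    return (H>15)&(H<40)&(S>70)&(W>120),~((H>95)&(H<125)&(S>100))
def cont(m,c0):
    k=min((k for k in big(m) if cv2.contourArea(k)>8000),key=lambda k:-cv2.pointPolygonTest(k,(float(c0[0]*4),float(c0[1]*4)),True))
    return (k[:,0,:]+.5)/4-.5
E
python3 - <<'E'
from h import *
for n in("w1","top0"):
    d=np.load(n+".npz");c,K,V=d["color"],d["K"],d["view"];mb,mj=masks(c)
    cb=cont(mb,proj(K,V,[.516,-.0185,.027])[0]);cj=cont(mj,proj(K,V,[.5,.06,.02])[0])
    x,k,e=fitrect(cj,K,V,.02,(561,18,-.096),(-150,130,-120,150),(0,1,2,3) if n!="w1" else (0,1,3));print(n,"jig",x.round(2),np.degrees(x[2]).round(2),k,e)
    for z in(.025,.029): 
        y,k,e=fitrect(cb,K,V,z,(516,-18,-.023),(-75,75,-55,55),(0,1,2,3) if n!="w1" else (0,1,3));print("blank",y.round(2),np.degrees(y[2]).round(2),k,e)
        dx=R.from_euler("z",-x[2]).apply([y[0]-x[0],y[1]-x[1],0]);print("blank in jig",dx.round(1),np.degrees(y[2]-x[2]).round(2))
E
```

```text
w1 jig [ 5.6458e+02  1.8380e+01 -9.0000e-02] -5.32 [844 297   0 939] 1.1588750983470588
blank [ 5.1601e+02 -1.5640e+01 -1.0000e-02] -0.67 [294 286   0 451] 1.3659341633750781
blank in jig [-45.2 -38.4   0. ] 4.66
blank [ 5.164e+02 -1.481e+01 -1.000e-02] -0.66 [289 288   0 457] 0.6776064322354587
blank in jig [-44.9 -37.5   0. ] 4.67
top0 jig [ 5.61e+02  1.80e+01 -1.00e-01] -5.5 [0 0 0 0] nan
blank [ 5.160e+02 -1.763e+01 -1.000e-02] -0.6 [118 115 164 165] 1.4833266635063056
blank in jig [-41.4 -39.8   0. ] 4.9
blank [ 5.154e+02 -1.757e+01 -1.000e-02] -0.59 [118 115 165 165] 1.2968801153136873
blank in jig [-42.  -39.8   0. ] 4.91
  return _methods._mean(a, axis=axis, dtype=dtype,
  ret = ret.dtype.type(ret / rcount)
```

```bash
python3 - <<'E'
from h import *
from plant import arm
plan(arm.sense(),[.4957,-.0438,.075],-.0113,6)
E
```

```text
[-0.0005, 0.0005, -0.0101] [-0.0113, -0.0085, 0.0229]
[-0.0005, 0.0005, -0.0101] [-0.0113, -0.0086, 0.0229]
[-0.0005, 0.0005, -0.0101] [-0.0112, -0.0087, 0.0228]
[-0.0005, 0.0005, -0.0101] [-0.0111, -0.0089, 0.0228]
[-0.0005, 0.0005, -0.0101] [-0.011, -0.009, 0.0228]
[-0.0005, 0.0005, -0.0101] [-0.011, -0.0091, 0.0228]
```

{"op": "apply_moves", "data": {"rot": [[0, 0, -0.01], [0, 0, -0.01], [0, 0, -0.01], [-0.001, 0.001, -0.01], [-0.001, 0.001, -0.01], [-0.001, 0.001, -0.01], [0, 0, 0], [0, 0, 0]], "slide": [[-0.011, -0.008, 0.023], [-0.011, -0.009, 0.023], [-0.011, -0.009, 0.023], [-0.011, -0.009, 0.023], [-0.011, -0.009, 0.021], [-0.011, -0.009, 0.02], [0, 0, 0], [0, 0, 0]], "claw": [0.46, 0.46, 0.46, 0.46, 0.46, 0.46, 0.46, 0.46]}}

```text
time: 3.45
position: [0.4956, -0.0341, 0.0775]
tcp_rot: [-0.001, 0.704, 0.71, 0.004]
wrist_force: [1.1, -0.4, 0.1]
width: 0.05
```

```bash
python3 - <<'E'
from h import *
from plant import arm
s=arm.sense();print(s["time"],s["position"],np.degrees(yaw(s)),s["wrist_force"],s["width"])
plan(s,[.4957,-.0438,.059],-.0113,4)
E
```

```text
3.45 [ 0.49556884 -0.03411033  0.0774853 ] 0.43263721307972924 [ 1.06913394 -0.44940154  0.13589723] 0.049968960875417086
[0.0012, -0.0018, 0.0047] [-0.0025, -0.0, 0.0046]
[0.0012, -0.0018, 0.0047] [-0.0024, 0.0, 0.0046]
[0.0012, -0.0018, 0.0047] [-0.0024, 0.0, 0.0046]
[0.0012, -0.0018, 0.0047] [-0.0024, 0.0, 0.0046]
```

{"op": "apply_moves", "data": {"rot": [[0.002, -0.002, 0.005], [0.002, -0.002, 0.005], [0.002, -0.002, 0.005], [0.001, -0.002, 0.005], [0, 0, 0], [0, 0, 0]], "slide": [[-0.003, 0, 0.005], [-0.003, 0, 0.005], [-0.003, 0, 0.005], [-0.003, 0, 0.003], [0, 0, 0], [0, 0, 0]], "claw": [0.46, 0.46, 0.46, 0.46, 0.46, 0.46]}}

```text
time: 4.2
position: [0.498, -0.0453, 0.0598]
tcp_rot: [0.001, 0.711, 0.703, 0.0]
wrist_force: [-0.7, 0.1, -0.5]
width: 0.0502
```

```bash
python3 - <<'E'
from h import *
from plant import arm
s,c,K,V=wrist("w2");print(s["time"],s["position"],np.degrees(yaw(s)),s["wrist_force"])
plan(s,[.4957,-.0438,.055],-.0113,1)
r,p=pose(s)
for u in(-42,42): print(proj(K,V,r.apply([-.0,u/1e3,.025])+p)*800/512)
E
```

```text
4.2 [ 0.49802898 -0.04528375  0.05979501] -0.6332397167171595 [-0.74590584  0.07523012 -0.53155279]
[0.0018, 0.0009, 0.0002] [0.0015, -0.0024, 0.0048]
[[302.28288426 376.53490459]]
[[503.61753069 376.63144455]]
```

View pics/w2.png

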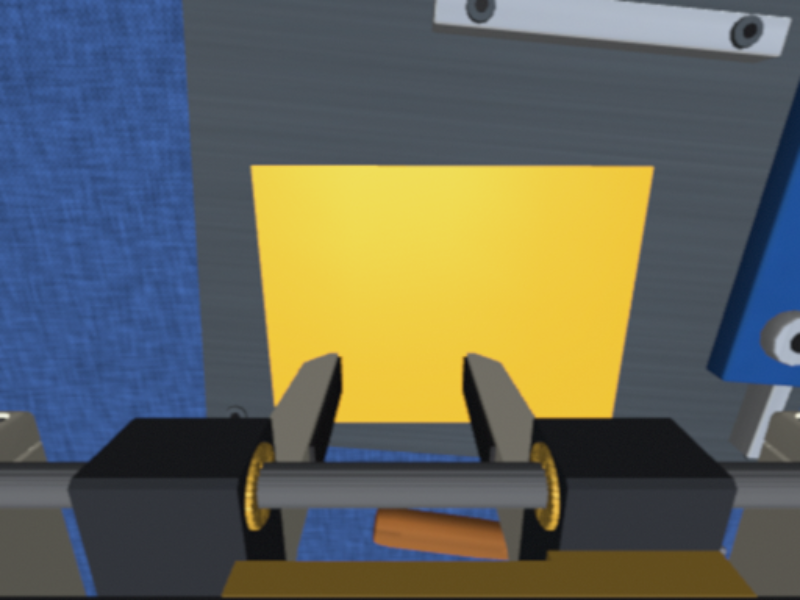

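The w2 view shows both fingertips (left about (320,356), right about (482,356)) well inside the blank, whose near edge is at row 422. The edges are clear, so I'll touch down slowly.

{"op": "apply_moves", "data": {"rot": [[0.001, 0.001, 0], [0.001, 0, 0], [0, 0, 0], [0, 0, 0], [0, 0, 0], [0, 0, 0]], "slide": [[0.001, -0.001, 0.001], [0.0005, -0.001, 0.001], [0, 0, 0.001], [0, 0, 0.001], [0, 0, 0.0007], [0, 0, 0.0007]], "claw": [0.46, 0.46, 0.46, 0.46, 0.46, 0.46]}}

```text
time: 5.0
position: [0.496, -0.0434, 0.0551]
tcp_rot: [-0.0, 0.711, 0.703, 0.0]
wrist_force: [-2.7, 1.1, 10.4]
width: 0.0501
```

```bash
cat > st.py <<'E'
from h import *
from plant import arm
s=arm.sense();r,p=pose(s);Rj=R.from_euler("z",-5.4,degrees=True);o=np.array([563.5,18.2,0])
print(round(s["time"],2),"world",(p*1e3).round(2),"jig",Rj.inv().apply(p*1e3-o).round(1),"yaw",np.degrees(yaw(s)).round(2),"tilt",r.apply([0,0,1])[:2].round(4),"F",np.round(s["wrist_force"],1),"T",np.round(s["torque"],2))
E
python3 st.py
```

```text
5.0 world [496.   -43.43  55.12] jig [-61.4 -67.7  55.1] yaw -0.61 tilt [0.0002 0.0008] F [-2.7  1.1 10.4] T [-0.02  0.54 -0.02]
```

Contact at 10 N, which puts the top at about 30 mm, so the blank is about 10 mm thick. I'll check how force depends on the commanded press with a small slide.

{"op": "apply_moves", "data": {"rot": [[0, 0, 0], [0, 0, 0], [0, 0, 0.003]], "slide": [[0, 0, 0.0005], [0.001, 0.002, 0.0005], [0.002, 0.003, 0.0005]], "claw": [0.46, 0.46, 0.46]}}

```text
time: 5.38
position: [0.5003, -0.0416, 0.0552]
tcp_rot: [-0.0, 0.712, 0.702, -0.0]
wrist_force: [-1.4, -1.1, 5.2]
width: 0.05
```

```bash
python3 st.py
```

```text
5.38 world [500.28 -41.6   55.18] jig [-57.3 -65.5  55.2] yaw -0.86 tilt [-0.0004  0.0003] F [-1.4 -1.1  5.2] T [-0.28  0.31 -0.04]
```

{"op": "apply_moves", "data": {"rot": [[0, 0, 0.008], [0, 0, 0.008], [0, 0, 0.008], [0, 0, 0.008], [0, 0, 0.008], [0, 0, 0.008]], "slide": [[0.003, 0.005, 0.0008], [0.003, 0.005, 0.0008], [0.003, 0.005, 0.0008], [0.003, 0.005, 0.0008], [0.003, 0.005, 0.0008], [0.003, 0.005, 0.0008]], "claw": [0.46, 0.46, 0.46, 0.46, 0.46, 0.46]}}

```text
time: 6.12
position: [0.5306, -0.029, 0.0552]
tcp_rot: [0.001, 0.731, 0.683, -0.001]
wrist_force: [-3.4, -1.0, 7.8]
width: 0.0501
```

```bash
python3 st.py; cat > bl.py <<'E'
import sys
from h import *
s,c,K,V=wrist(sys.argv[1]);mb,mj=masks(c)
cb=cont(mb,proj(K,V,pose(s)[1]+[0,.03,-.03])[0])
x0=[float(v) for v in sys.argv[2:4]]+[np.radians(float(sys.argv[4]))]
y,k,e=fitrect(cb,K,V,.030,x0,(-75,75,-55,55),eval(sys.argv[5]) if len(sys.argv)>5 else (0,1,3))
Rj=R.from_euler("z",-5.4,degrees=True);print("blank",y[:2].round(1),np.degrees(y[2]).round(2),k,e.round(2),"jig",Rj.inv().apply([y[0]-563.5,y[1]-18.2,0]).round(1),"dyaw",(np.degrees(y[2])+5.4).round(2))
E
python3 bl.py w3 550 0 -3
```

```text
6.12 world [530.57 -28.98  55.17] jig [-28.3 -50.1  55.2] yaw -3.88 tilt [-0.0002 -0.003 ] F [-3.4 -1.   7.8] T [-0.26  0.54  0.  ]
blank [551.6  -2.9] -2.7 [546 576   0 953] 0.22 jig [ -9.9 -22.2   0. ] dyaw 2.7
```

The blank follows the fingers. Continuing.

{"op": "apply_moves", "data": {"rot": [[0, 0, 0.008], [0, 0, 0.008], [0, 0, 0.008], [0, 0, 0.008], [0, 0, 0.008]], "slide": [[0.004, 0.004, 0.0008], [0.004, 0.004, 0.0008], [0.004, 0.004, 0.0008], [0.004, 0.004, 0.0008], [0.003, 0.003, 0.0008]], "claw": [0.46, 0.46, 0.46, 0.46, 0.46]}}

```text
time: 6.8
position: [0.5513, -0.0159, 0.0552]
tcp_rot: [0.003, 0.746, 0.666, -0.002]
wrist_force: [-2.9, -1.5, 8.5]
width: 0.0502
```

```bash
python3 st.py; python3 bl.py w4 572 15 -5 "(0,3)"
```

```text
6.8 world [551.31 -15.93  55.18] jig [ -8.9 -35.1  55.2] yaw -6.42 tilt [-0.0001 -0.0071] F [-2.9 -1.5  8.5] T [-0.29  0.56  0.09]
blank [573.5   9. ] -5.25 [550   0   0 906] 0.33 jig [10.9 -8.2  0. ] dyaw 0.15
```

View pics/w4.png

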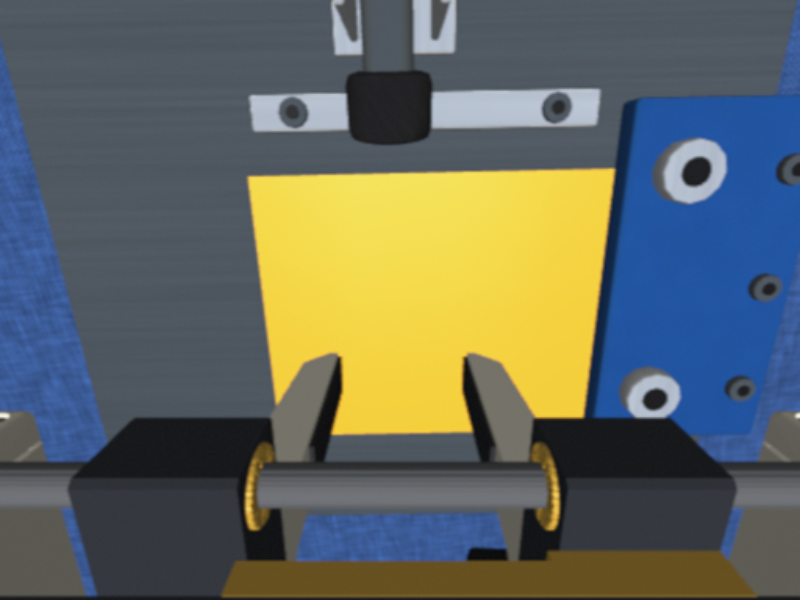

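The w4 view shows the blank parallel to the fence: its face line runs from row 131 to 124 and the blank's edge from 177 to 169. The front of the blank is under the bush plate. About 13-14 mm remain in each direction, so I'll approach and re-measure against the fence itself.

{"op": "apply_moves", "data": {"rot": [[0, 0.002, 0], [0, 0.002, 0], [0, 0.002, 0], [0, 0.001, 0]], "slide": [[0.0025, 0.0025, 0.0008], [0.0025, 0.0025, 0.0008], [0.0025, 0.0025, 0.0008], [0.0015, 0.0015, 0.0008]], "claw": [0.46, 0.46, 0.46, 0.46]}}

```text
time: 7.35
position: [0.5609, -0.0112, 0.0552]
tcp_rot: [0.001, 0.746, 0.666, -0.001]
wrist_force: [-2.3, -0.4, 7.0]
width: 0.0502
```

```bash
python3 st.py; python3 bl.py w5 583 18 -5.3 "(0,3)"; cat > fe.py <<'E'
import sys
from h import *
# gap: scan columns for the fence's lower face edge (white->dark) and the blank's edge (dark->yellow), as lines in the bed plane
d=np.load(sys.argv[1]+".npz");c,K,V=d["color"],d["K"],d["view"];Rj=R.from_euler("z",-5.4,degrees=True)
g=c.astype(float);A=[];B=[]
J=lambda jx,jy,z:proj(K,V,(Rj.apply([jx,jy,z])+[563.5,18.2,0])/1e3)[0]
for jx in list(range(-52,-22,3))+list(range(4,50,3)):
    ys=np.arange(36,70,.1);uv=np.array([J(jx,y,32) for y in ys],np.float32)
    L=[cv2.remap(c[:,:,k],uv[None,:,0].copy(),uv[None,:,1].copy(),cv2.INTER_LINEAR)[0].astype(float) for k in(0,2)]
    b=cv2.GaussianBlur(L[1][None],(1,1),0)[0];db=np.gradient(cv2.blur(b[None],(9,1))[0])
    i=np.argmax(db); yel=(L[0]-L[1])>60
    A.append((jx,ys[i]));  B.append((jx,ys[np.where(yel)[0].max()] if yel.any() else np.nan))
A=np.array(A);B=np.array(B)
# blank edge was read on z=32; its true z is 30: shift by parallax
pa=np.polyfit(*A.T,1);m=np.isfinite(B[:,1]);pb=np.polyfit(*B[m].T,1)
cam=-V[:3,:3].T@V[:3,3]*1e3;cj=Rj.inv().apply(cam-[563.5,18.2,0])
z32=lambda y,z:cj[1]+(y-cj[1])*(cj[2]-z)/(cj[2]-32)
print("fence face y",np.polyval(pa,[-50,0,50]).round(2),"blank edge y(z30)",z32(np.polyval(pb,[-50,0,50]),30).round(2),"resid",np.std(A[:,1]-np.polyval(pa,A[:,0])).round(2))
E
python3 fe.py w5; python3 fe.py w4
```

```text
7.35 world [560.94 -11.15  55.18] jig [  0.2 -29.5  55.2] yaw -6.53 tilt [-0.     -0.0027] F [-2.3 -0.4  7. ] T [-0.26  0.58  0.03]
blank [583.2  13.7] -5.09 [548   0   0 837] 0.58 jig [20.1 -2.7  0. ] dyaw 0.31
fence face y [55.62 58.74 61.87] blank edge y(z30) [51.96 52.23 52.5 ] resid 6.29
fence face y [60.26 60.74 61.22] blank edge y(z30) [46.52 46.68 46.84] resid 2.09
```

{"op": "apply_moves", "data": {"rot": [[0, 0.001, 0], [0, 0.001, 0], [0, 0.001, 0], [0, 0, 0]], "slide": [[0.0025, 0.0008, 0.0008], [0.0025, 0.0008, 0.0008], [0.002, 0.0008, 0.0008], [0.001, 0.0008, 0.0008]], "claw": [0.46, 0.46, 0.46, 0.46]}}

```text
time: 7.9
position: [0.5647, -0.008, 0.0552]
tcp_rot: [0.002, 0.747, 0.665, -0.001]
wrist_force: [-2.1, -1.3, 7.8]
width: 0.0501
```

```bash
python3 st.py; python3 bl.py w6 588 20 -5.3 "(0,3)"; python3 fe.py w6
```

```text
7.9 world [564.7   -7.99  55.18] jig [  3.7 -26.   55.2] yaw -6.71 tilt [ 0.0003 -0.0038] F [-2.1 -1.3  7.8] T [-0.16  0.65  0.04]
blank [587.1  16.8] -5.37 [547   0   0 655] 0.56 jig [23.6  0.8  0. ] dyaw 0.03
fence face y [65.65 63.08 60.5 ] blank edge y(z30) [50.82 53.77 56.72] resid 2.62
```

{"op": "apply_moves", "data": {"rot": [[0, 0.001, 0], [0, 0.001, 0], [0, 0.001, 0], [0, 0, 0]], "slide": [[0.0015, 0.0008, 0.0008], [0.0015, 0.0008, 0.0008], [0.0015, 0.0008, 0.0008], [0.001, 0.0008, 0.0008]], "claw": [0.46, 0.46, 0.46, 0.46]}}

```text
time: 8.45
position: [0.5664, -0.0071, 0.0552]
tcp_rot: [0.001, 0.748, 0.663, -0.002]
wrist_force: [-3.7, -0.8, 8.3]
width: 0.0499
```

```bash
python3 st.py; python3 bl.py w7 588 20 -5.3 "(0,3)"
```

```text
8.45 world [566.35  -7.07  55.23] jig [  5.2 -24.9  55.2] yaw -6.88 tilt [-0.003  -0.0041] F [-3.7 -0.8  8.3] T [-0.15  0.77  0.01]
blank [588.5  17.7] -5.39 [541   0   0 625] 0.45 jig [25.   1.8  0. ] dyaw 0.01
```

View pics/w7.png

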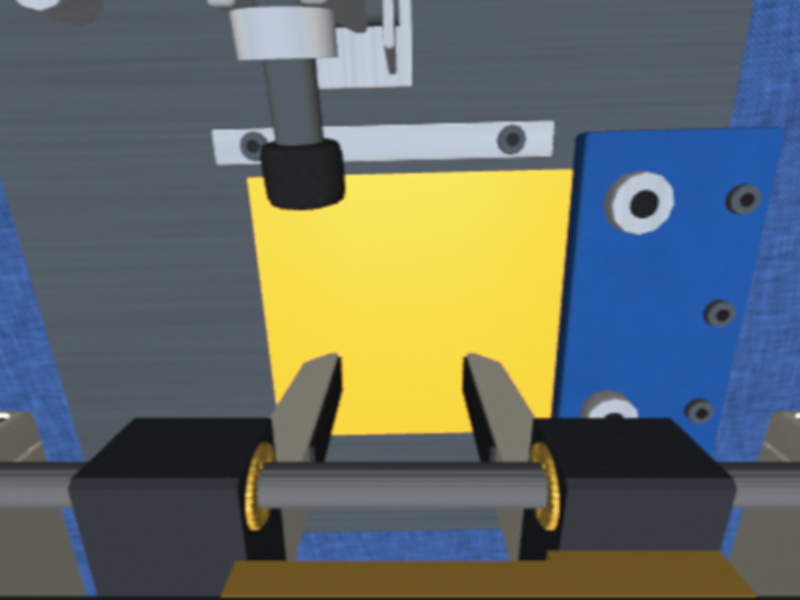

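The w7 view shows the clamp pad clear of the fingers and a thin dark gap of about 4 mm (rows 160-172) still to the fence. I'll continue towards the fence; slip caps the force at around 6 N.

{"op": "apply_moves", "data": {"rot": [[0, 0.001, -0.004], [0, 0.001, -0.004], [0, 0.001, -0.004]], "slide": [[0.002, 0.0004, 0.0008], [0.002, 0.0004, 0.0008], [0.002, 0.0004, 0.0008]], "claw": [0.46, 0.46, 0.46]}}

```text
time: 8.88
position: [0.5664, -0.007, 0.0553]
tcp_rot: [0.001, 0.746, 0.666, -0.004]
wrist_force: [-4.1, -2.8, 8.1]
width: 0.05
```

```bash
python3 st.py; python3 bl.py w8 588 20 -5.3 "(0,3)"
```

```text
8.88 world [566.36  -7.05  55.27] jig [  5.2 -24.9  55.3] yaw -6.49 tilt [-0.005  -0.0068] F [-4.1 -2.8  8.1] T [-0.61  0.62 -0.06]
blank [588.5  17.8] -5.38 [544   0   0 624] 0.44 jig [24.9  1.9  0. ] dyaw 0.02
```

{"op": "apply_moves", "data": {"rot": [[-0.004, 0.006, 0], [-0.001, 0.003, 0], [0, 0.002, 0]], "slide": [[0.002, -0.001, 0.0009], [0.003, -0.001, 0.0009], [0.003, 0, 0.0009]], "claw": [0.46, 0.46, 0.46]}}

```text
time: 9.3
position: [0.566, -0.0046, 0.0552]
tcp_rot: [0.002, 0.747, 0.665, 0.001]
wrist_force: [-1.5, -2.4, 8.6]
width: 0.0499
```

```bash
python3 st.py; python3 bl.py w9 588 20 -5.3 "(0,3)"
```

```text
9.3 world [566.02  -4.64  55.23] jig [  4.7 -22.5  55.2] yaw -6.7 tilt [ 0.0044 -0.0028] F [-1.5 -2.4  8.6] T [-0.56  0.79  0.09]
blank [588.5  20. ] -5.53 [546   0   0 644] 0.57 jig [24.7  4.1  0. ] dyaw -0.13
```

{"op": "apply_moves", "data": {"rot": [[0.003, 0.003, -0.003], [0, 0.003, 0], [0, 0.002, 0]], "slide": [[0.002, 0, 0.0009], [0.002, 0, 0.0009], [0.002, 0, 0.0009]], "claw": [0.46, 0.46, 0.46]}}

```text
time: 9.72
position: [0.5661, -0.0041, 0.0552]
tcp_rot: [0.001, 0.747, 0.665, 0.001]
wrist_force: [-2.2, -2.2, 7.4]
width: 0.0502
```

```bash
python3 st.py; python3 bl.py w10 588 20 -5.3 "(0,3)"
```

```text
9.72 world [566.13  -4.14  55.16] jig [  4.7 -22.   55.2] yaw -6.65 tilt [ 0.0019 -0.0003] F [-2.2 -2.2  7.4] T [-0.67  0.7   0.07]
blank [588.5  20.5] -5.49 [548   0   0 645] 0.6 jig [24.7  4.6  0. ] dyaw -0.09
```

{"op": "apply_moves", "data": {"rot": [[0.002, 0.001, 0], [0, 0.002, 0], [-0.001, 0.002, 0], [-0.002, 0.002, 0]], "slide": [[0.0025, 0, 0.001], [0.003, 0, 0.001], [0.001, 0.002, 0.001], [0.001, 0.002, 0.001]], "claw": [0.46, 0.46, 0.46, 0.46]}}

```text
time: 10.28
position: [0.5669, -0.0034, 0.0552]
tcp_rot: [-0.002, 0.748, 0.663, -0.001]
wrist_force: [-6.0, 0.6, 13.0]
width: 0.0502
```

```bash
python3 st.py; python3 bl.py w11 588 20 -5.3 "(0,3)"; python3 - <<'E'
import cv2
i=cv2.imread("pics/w11.png");cv2.imwrite("pics/c11.png",cv2.resize(i[90:290,190:600],(800,390),interpolation=cv2.INTER_CUBIC))
E
```

```text
10.28 world [566.91  -3.38  55.23] jig [  5.4 -21.2  55.2] yaw -6.87 tilt [-0.0038  0.0017] F [-6.   0.6 13. ] T [-0.25  1.29  0.01]
blank [588.8  21.2] -5.39 [544   0   0 628] 0.45 jig [24.9  5.4  0. ] dyaw 0.01
```

View pics/c11.png

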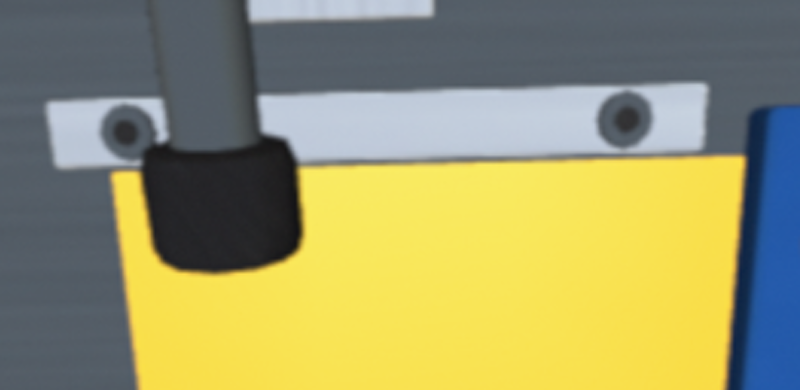

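The crop shows the blank parallel to the fence, with a dark hairline of about 1 mm left. Force in x shows the end stop is in contact. I'll push a little more towards the fence.

{"op": "apply_moves", "data": {"rot": [[-0.003, 0, 0], [0, 0.001, 0], [0, 0.002, 0], [0, 0.002, 0], [0, 0.002, 0]], "slide": [[0.002, -0.0015, 0.0008], [0.0025, -0.0005, 0.0009], [0.003, 0, 0.0009], [0.003, 0, 0.0009], [0.003, 0, 0.0009]], "claw": [0.46, 0.46, 0.46, 0.46, 0.46]}}

```text
time: 10.95
position: [0.5663, -0.002, 0.0552]
tcp_rot: [0.003, 0.75, 0.662, -0.001]
wrist_force: [-4.3, -4.2, 9.0]
width: 0.0499
```

```bash
python3 st.py; python3 bl.py w12 588 20 -5.3 "(0,3)"
```

```text
10.95 world [566.3   -2.01  55.18] jig [  4.7 -19.9  55.2] yaw -7.12 tilt [ 0.0018 -0.0065] F [-4.3 -4.2  9. ] T [-1.07  0.86  0.13]
blank [588.6  21.9] -5.55 [539   0   0 636] 0.44 jig [24.6  6.   0. ] dyaw -0.15
```

{"op": "apply_moves", "data": {"rot": [[-0.001, 0.005, -0.003], [-0.001, 0.002, -0.002], [-0.002, 0.002, 0], [0, 0.002, 0], [0, 0.002, 0]], "slide": [[0.001, 0.0015, 0.0009], [0.0005, 0.002, 0.0009], [0.001, 0.002, 0.0009], [0.0025, 0.0005, 0.0009], [0.0025, 0.0005, 0.0009]], "claw": [0.46, 0.46, 0.46, 0.46, 0.46]}}

```text
time: 11.62
position: [0.5671, -0.0019, 0.0553]
tcp_rot: [-0.002, 0.75, 0.662, -0.001]
wrist_force: [-3.9, -3.4, 9.6]
width: 0.0503
```

```bash
python3 st.py; python3 bl.py w13 588 20 -5.3 "(0,3)"; python3 - <<'E'
import cv2,numpy as np
a=[cv2.resize(cv2.imread(f"pics/{n}.png")[110:220,190:590],(800,220),interpolation=cv2.INTER_CUBIC) for n in("w12","w13")]
cv2.imwrite("pics/c13.png",np.vstack(a))
E
```

```text
11.62 world [567.08  -1.87  55.31] jig [  5.5 -19.6  55.3] yaw -7.15 tilt [-0.0054  0.0019] F [-3.9 -3.4  9.6] T [-0.97  0.7  -0.05]
blank [588.9  22. ] -5.36 [536   0   0 639] 0.43 jig [24.9  6.1  0. ] dyaw 0.04
```

View pics/c13.png

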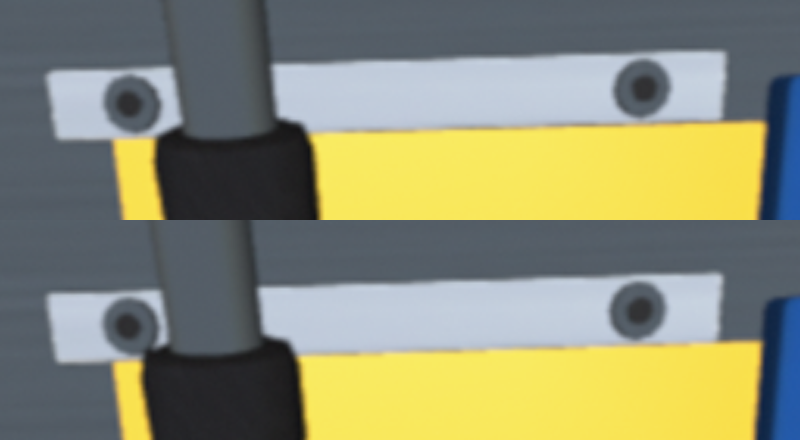

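Now the dark line is gone and the edge is flush and parallel with the fence. One more straight push confirms the end stop.

{"op": "apply_moves", "data": {"rot": [[-0.005, -0.001, 0], [-0.002, 0, 0], [-0.002, 0, 0], [-0.002, 0, 0]], "slide": [[0.0005, 0.0025, 0.0009], [0.0005, 0.003, 0.0009], [0.0005, 0.003, 0.0009], [0.0005, 0.003, 0.0009]], "claw": [0.46, 0.46, 0.46, 0.46]}}

```text
time: 12.18
position: [0.5675, -0.0019, 0.0556]
tcp_rot: [-0.008, 0.75, 0.661, -0.006]
wrist_force: [-7.1, -0.4, 14.5]
width: 0.0498
```

```bash
python3 st.py; python3 bl.py w14 588 20 -5.3 "(0,3)"
```

```text
12.18 world [567.53  -1.92  55.59] jig [  5.9 -19.7  55.6] yaw -7.26 tilt [-0.0189  0.0041] F [-7.1 -0.4 14.5] T [-0.22  1.57 -0.03]
blank [589.  22.] -5.52 [596   0   0 658] 0.72 jig [25.   6.2  0. ] dyaw -0.12
```

The blank stayed put (jig x 25.0, y about 6, and the edge is flush), so it is home. I'll lift off and locate the handle.

{"op": "apply_moves", "data": {"rot": [[0, 0, 0], [0, 0, 0], [0, 0, 0], [0, 0, 0], [0, 0, 0], [0, 0, 0], [0, 0, 0], [0, 0, 0], [0, 0, 0]], "slide": [[0, 0, -0.0005], [0, 0, -0.002], [0, 0, -0.006], [0, 0, -0.02], [0, 0, -0.035], [0, 0, -0.045], [0, 0, -0.045], [0, 0, -0.04], [0, 0, 0]], "claw": [0.46, 0.46, 0.46, 0.46, 0.46, 0.46, 0.46, 1, 1]}}

```text
time: 13.35
position: [0.5721, -0.0009, 0.2544]
tcp_rot: [-0.009, 0.75, 0.662, -0.006]
wrist_force: [0.8, 0.3, 0.1]
width: 0.0345
```

```bash
python3 st.py; cat > grip.py <<'E'
from h import *
from plant import arm,capture
Rj=R.from_euler("z",-5.4,degrees=True);o=np.array([563.5,18.2,0])
def handle(c,K,V):
    H,S,W=cv2.split(cv2.cvtColor(c,cv2.COLOR_RGB2HSV));m=((H<8)|(H>172))&(S>140)&(W>60)
    p0=proj(K,V,(Rj.apply([-10,175,110])+o)/1e3)[0]
    ks=[k for k in big(m) if cv2.contourArea(k)>20];k=min(ks,key=lambda k:np.linalg.norm(k[:,0].mean(0)-p0));return k[:,0].astype(float)
def pl(K,V,uv,jx=-10): # intersect pixel ray with jig plane x=jx
    n=Rj.apply([1,0,0]);a=(Rj.apply([jx,0,0])+o)/1e3;C=-V[:3,:3].T@V[:3,3]
    d=V[:3,:3].T@np.linalg.inv(K)@[*uv,1];return Rj.inv().apply((C+d*((a-C)@n)/(d@n))*1e3-o)
c=capture("scene");np.savez("scene1.npz",**{k:c[k] for k in("color","K","view")})
for n in("scene1",):
    d=np.load(n+".npz");K,V=d["K"],d["view"];k=handle(d["color"],K,V);print(k.min(0),k.max(0))
    vx,vy,x0,y0=cv2.fitLine(k.astype(np.float32),cv2.DIST_L2,0,.01,.01).ravel();t=(k-[x0,y0])@[vx,vy]
    e=[pl(K,V,(x0+vx*q,y0+vy*q)) for q in(t.min(),t.max())];print(np.round(e,1))
    for q in e: print("dist",np.hypot(q[1]-122,q[2]-55).round(1),"ang",np.arctan2(q[2]-55,q[1]-122).round(3))
E
python3 grip.py; python3 bl.py w15 588 20 -5.3 "(0,3)"
```

```text
13.35 world [572.09  -0.93 254.37] jig [ 10.3 -18.2 254.4] yaw -7.16 tilt [-0.0207  0.005 ] F [0.8 0.3 0.1] T [-0.11  0.06 -0.04]
[287. 207.] [303. 217.]
[[-10.  143.5  85.1]
 [-10.  196.4 157.8]]
dist 37.0 ang 0.95
dist 126.9 ang 0.944
blank [588.   21.9] -5.38 [287   0   0 333] 0.44 jig [24.  6.  0.] dyaw 0.02
```

The handle angle is 0.945 rad and it spans 37-127 mm from the hinge, which matches the given 41-127 mm. The blank is unchanged after the lift. I'll go above the grip with the fingers closed.

```bash
cat > go.py <<'E'
import sys
from h import *
from plant import arm
a=[float(v) for v in sys.argv[1:4]];Rj=R.from_euler("z",-5.4,degrees=True)
w=(Rj.apply(a)+[563.5,18.2,0])/1e3;print("world",w);plan(arm.sense(),w,np.radians(-5.4),int(sys.argv[4]))
E
python3 go.py -10 163 190 6
```

```text
world [0.56888404 0.18141768 0.19      ]
[-0.0048, -0.0004, -0.0051] [0.03, -0.0036, 0.0103]
[-0.0048, -0.0004, -0.0051] [0.03, -0.0035, 0.0103]
[-0.0048, -0.0004, -0.0051] [0.0301, -0.0034, 0.0102]
[-0.0048, -0.0004, -0.0051] [0.0301, -0.0033, 0.0102]
[-0.0048, -0.0004, -0.0051] [0.0301, -0.0032, 0.0102]
[-0.0048, -0.0004, -0.0051] [0.0301, -0.0031, 0.0102]
```

{"op": "apply_moves", "data": {"rot": [[-0.005, 0, -0.005], [-0.005, 0, -0.005], [-0.005, 0, -0.005], [-0.005, 0, -0.005], [-0.005, 0, -0.005], [-0.005, 0, -0.005], [0, 0, 0], [0, 0, 0]], "slide": [[0.03, -0.0036, 0.007], [0.03, -0.0035, 0.01], [0.03, -0.0034, 0.01], [0.03, -0.0033, 0.01], [0.03, -0.0032, 0.01], [0.03, -0.003, 0.01], [0, 0, 0], [0, 0, 0]], "claw": [1, 1, 1, 1, 1, 1, 1, 1]}}

```text
time: 14.45
position: [0.5608, 0.1835, 0.178]
tcp_rot: [-0.006, 0.741, 0.672, -0.012]
wrist_force: [0.4, -0.7, -0.4]
width: 0.0005
```

```bash
python3 st.py;python3 go.py -10 164 166 4
```

```text
14.45 world [560.76 183.47 177.98] jig [-18.3 164.3 178. ] yaw -5.58 tilt [-0.0251 -0.0068] F [ 0.4 -0.7 -0.4] T [-0.14  0.02  0.01]
world [0.56897814 0.18241325 0.166     ]
[-0.0061, 0.0023, -0.0007] [-0.0, 0.0021, 0.0029]
[-0.0061, 0.0023, -0.0007] [-0.0, 0.0021, 0.003]
[-0.0061, 0.0023, -0.0007] [-0.0001, 0.0021, 0.003]
[-0.0061, 0.0023, -0.0007] [-0.0001, 0.0021, 0.003]
```

{"op": "apply_moves", "data": {"rot": [[-0.012, 0.004, 0], [-0.012, 0.004, 0], [-0.01, 0.003, 0], [0, 0, 0]], "slide": [[0, 0.004, 0.003], [0, 0.004, 0.003], [0, 0.002, 0.003], [0, 0, 0.002]], "claw": [1, 1, 1, 1]}}

```text
time: 14.95
position: [0.5722, 0.1777, 0.1668]
tcp_rot: [0.005, 0.743, 0.669, 0.005]
wrist_force: [0.0, -0.3, 0.9]
width: 0.0003
```

```bash
python3 st.py;python3 go.py -10 164 160 1
```

```text
14.95 world [572.18 177.68 166.81] jig [ -6.4 159.6 166.8] yaw -5.95 tilt [ 0.0133 -0.0005] F [ 0.  -0.3  0.9] T [-0.14  0.12 -0.03]
world [0.56897814 0.18241325 0.16      ]
[0.0133, -0.0008, -0.0096] [0.0044, -0.0038, 0.0068]
```

{"op": "apply_moves", "data": {"rot": [[0.006, 0, 0], [0.004, 0, 0], [0, 0, 0], [0, 0, 0], [0, 0, 0], [0, 0, 0]], "slide": [[0.001, -0.002, 0.004], [0.001, -0.001, 0.004], [0.002, 0, 0.004], [0.002, 0, 0.004], [0.003, 0, 0.003], [0.003, 0, 0.003]], "claw": [1, 1, 1, 1, 1, 1]}}

```text
time: 15.7
position: [0.5716, 0.1877, 0.1485]
tcp_rot: [0.002, 0.743, 0.669, 0.002]
wrist_force: [-2.4, -1.9, 6.4]
width: 0.0009
```

```bash
python3 st.py
```

```text
15.7 world [571.64 187.68 148.54] jig [ -7.9 169.5 148.5] yaw -6.04 tilt [ 0.0054 -0.0006] F [-2.4 -1.9  6.4] T [-0.29  0.54  0.06]
```

The handle is moving (about 0.79 rad) at 6 N. Following the arc.

{"op": "apply_moves", "data": {"rot": [[0.003, 0, 0], [0.002, 0, 0], [0, 0, 0], [0, 0, 0], [0, 0, 0], [0, 0, 0], [0, 0, 0], [0, 0, 0]], "slide": [[0.004, 0, 0.004], [0.004, 0, 0.004], [0.004, 0, 0.004], [0.004, 0, 0.004], [0.004, 0, 0.004], [0.003, 0, 0.004], [0.003, 0, 0.004], [0.003, 0, 0.004]], "claw": [1, 1, 1, 1, 1, 1, 1, 1]}}

```text
time: 16.7
position: [0.5743, 0.2134, 0.115]
tcp_rot: [0.002, 0.744, 0.668, -0.003]
wrist_force: [-0.9, -4.8, 2.3]
width: 0.0004
```

```bash
python3 st.py
```

```text
16.7 world [574.26 213.43 115.01] jig [ -7.7 195.4 115. ] yaw -6.15 tilt [-0.0021 -0.0067] F [-0.9 -4.8  2.3] T [-1.03  0.33  0.02]
```

{"op": "apply_moves", "data": {"rot": [[0, 0.002, 0], [0, 0.002, 0], [0, 0.002, 0], [0, 0, 0], [0, 0, 0]], "slide": [[0.002, 0, 0.004], [0.002, 0, 0.004], [0.0015, 0, 0.003], [0.001, 0, 0.003], [0.0005, 0, 0.002]], "claw": [1, 1, 1, 1, 1]}}

```text
time: 17.32
position: [0.5752, 0.22, 0.0977]
tcp_rot: [-0.0, 0.744, 0.668, -0.001]
wrist_force: [-1.0, -3.7, 4.9]
width: 0.0004
```

```bash
python3 st.py
```

```text
17.32 world [575.17 219.99  97.66] jig [ -7.4 202.   97.7] yaw -6.21 tilt [-0.0015 -0.0012] F [-1.  -3.7  4.9] T [-0.85  0.35  0.05]
```

{"op": "apply_moves", "data": {"rot": [[0, 0, 0], [0, 0, 0], [0, 0, 0]], "slide": [[0.0005, 0, 0.0015], [0, 0, 0.0015], [0, 0, 0.0015]], "claw": [1, 1, 1]}}

```text
time: 17.7
position: [0.5754, 0.221, 0.0945]
tcp_rot: [-0.0, 0.744, 0.668, -0.0]
wrist_force: [-4.5, -3.4, 14.0]
width: 0.0007
```

```bash
python3 st.py
```

```text
17.7 world [575.43 220.95  94.53] jig [ -7.2 203.   94.5] yaw -6.2 tilt [-0.0011  0.0001] F [-4.5 -3.4 14. ] T [-1.01  1.03  0.05]
```

{"op": "apply_moves", "data": {"rot": [[0, 0, 0], [0, 0, 0], [0, 0, 0]], "slide": [[0, 0, 0.0015], [0, 0, 0.0016], [0, 0, 0.0016]], "claw": [1, 1, 1]}}

```text
time: 18.08
position: [0.5754, 0.2209, 0.0946]
tcp_rot: [-0.001, 0.744, 0.668, 0.0]
wrist_force: [-3.8, -4.1, 11.9]
width: 0.0002
```

```bash
python3 st.py
```

```text
18.07 world [575.42 220.92  94.57] jig [ -7.2 202.9  94.6] yaw -6.2 tilt [-0.001   0.0023] F [-3.8 -4.1 11.9] T [-0.95  0.93  0.01]
```

The handle has stopped at about 0.06 rad. One firmer press, then lift off.

{"op": "apply_moves", "data": {"rot": [[0, 0, 0], [0, 0, 0], [0, 0, 0]], "slide": [[0, 0, 0.002], [0, 0, 0.002], [0, 0, 0.002]], "claw": [1, 1, 1]}}

```text
time: 18.45
position: [0.5755, 0.2209, 0.0945]
tcp_rot: [-0.002, 0.744, 0.668, 0.002]
wrist_force: [-4.7, -4.4, 13.7]
width: 0.0005
```

```bash
python3 st.py
```

```text
18.45 world [575.45 220.85  94.5 ] jig [ -7.2 202.9  94.5] yaw -6.21 tilt [-0.0006  0.0052] F [-4.7 -4.4 13.7] T [-1.02  1.03  0.  ]
```

{"op": "apply_moves", "data": {"rot": [[0, 0, 0], [0, 0, 0], [0, 0, 0], [0, 0, 0], [0, 0, 0], [0, 0, 0], [0, 0, 0], [0, 0, 0]], "slide": [[0, 0, -0.001], [0, 0, -0.004], [0, 0, -0.015], [0, 0, -0.03], [0, 0, -0.04], [0, 0, -0.04], [0, 0, -0.02], [0, 0, 0]], "claw": [1, 1, 1, 1, 1, 1, 1, 1]}}

```text
time: 19.45
position: [0.5756, 0.2281, 0.2521]
tcp_rot: [-0.005, 0.742, 0.67, 0.007]
wrist_force: [-0.8, 1.0, -0.5]
width: 0.0006
```

```bash
python3 st.py; python3 grip.py; python3 - <<'E'
from h import *
s,c,K,V=wrist("w20");cv2.imwrite("pics/s20.png",cv2.resize(np.load("scene1.npz")["color"][150:270,190:330,::-1],(560,480),interpolation=cv2.INTER_CUBIC))
a=cv2.imread("pics/w20.png");b=cv2.imread("pics/s20.png");cv2.imwrite("pics/m20.png",np.hstack([cv2.resize(a,(480,360)),cv2.resize(b,(320,360))]))
E
```

```text
19.45 world [575.6  228.06 252.12] jig [ -7.7 210.1 252.1] yaw -5.86 tilt [0.0039 0.0169] F [-0.8  1.  -0.5] T [-0.12  0.05  0.06]
[291. 224.] [312. 240.]
[[-10.  163.2  55. ]
 [-10.  246.5  60.6]]
dist 41.2 ang 0.001
dist 124.6 ang 0.045
```

View pics/m20.png

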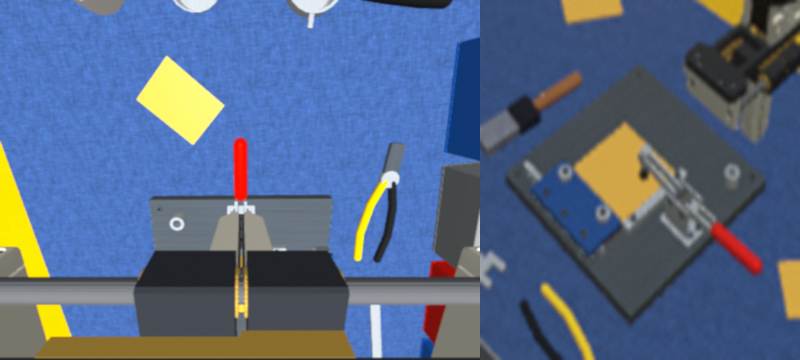

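The handle is level and the clamp arm is down on the blank. A last numeric check of the blank's place, relative to the jig in the same image:

```bash
python3 - <<'E'
from h import *
from plant import capture
t=capture("top")
for n,c,K,V,sb in(("scene",*[np.load("scene1.npz")[k] for k in("color","K","view")],(0,2)),("top",t["color"],t["K"],t["view"],(0,2))):
  try:
    mb,_=masks(c);ks=[k for k in big(mb)];H,S,W=cv2.split(cv2.cvtColor(cv2.resize(c,None,fx=4,fy=4,interpolation=cv2.INTER_CUBIC),cv2.COLOR_RGB2HSV))
    cb=cont(mb,proj(K,V,[.58,-.0,.03])[0])
    y,k,e=fitrect(cb,K,V,.03,(588.5,21,-.094),(-75,75,-55,55),sb,tol=5)
    mj=~((H>95)&(H<125)&(S>100));cj=(np.vstack(big(mj)[:4])[:,0]+.5)/4-.5
    x,k2,e2=fitrect(cj,K,V,.02,(563.5,18.2,-.094),(-150,130,-120,150),(0,2),tol=5)
    print(n,"blank",y[:2].round(1),np.degrees(y[2]).round(2),k,e.round(2),"jig",x[:2].round(1),np.degrees(x[2]).round(2),k2,e2.round(2),"rel",R.from_euler("z",-x[2]).apply([y[0]-x[0],y[1]-x[1],0]).round(1))
  except Exception as ex: print(n,ex)
cv2.imwrite("pics/top9.png",cv2.resize(t["color"][140:260,180:320,::-1],(700,600)))
E
```

```text
scene blank [589.9  19.8] -5.44 [33  0 84  0] 0.56 jig [567.8  19.8] -5.36 [210   0 225   0] 0.51 rel [22.   2.1  0. ]
top blank [585.8  19.6] -5.46 [117   0 135   0] 0.32 jig [563.5  18.2] -5.39 [0 0 0 0] nan rel [22.1  3.5  0. ]
  return _methods._mean(a, axis=axis, dtype=dtype,
  ret = ret.dtype.type(ret / rcount)
```

View pics/top9.png

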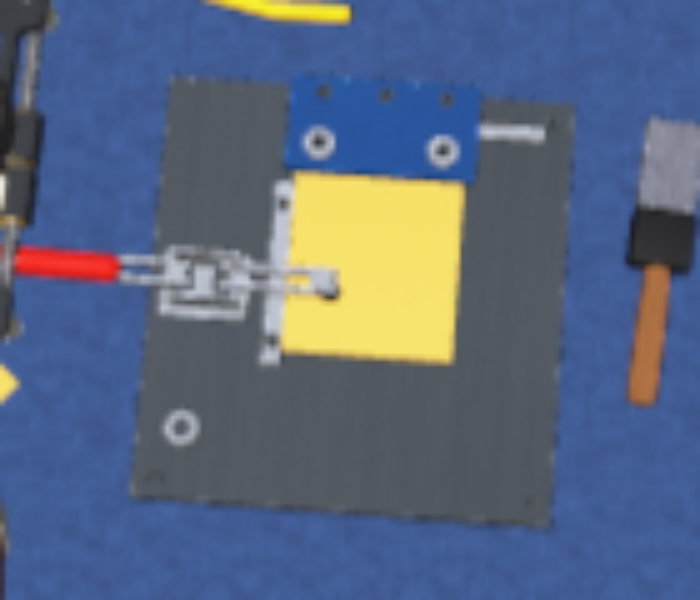

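Using the fence as a ruler in c13 (about the same height as the brass): its 120 mm spans 665 px, and the blank's corner is 58 px, or 10.5 mm, from the fence end. Home requires 10 mm, so the blank is on the end stop within about 0.5 mm. Handing in.

```bash
python3 -c "
from plant import job_done
print(job_done())"
```

```text
the job is handed in; nothing more can be done
None
```

The blank is home against the end stop and side fence, and the clamp is closed on it. I handed the job in at about 19.5 s with the arm lifted clear of everything.

**Slide:** I dragged the 150 x 110 mm blank with two fingertips on its top face. Finger force at the readings was 5 to 14.5 N, under the 35 N marking limit. Sideways force never read above about 7 N, so the stops were not rammed.

**Clamp:** I pushed the red handle down along its arc until it stopped, with a final press of about 14 N.

**Last checks:**
- **Fence:** the close-up showed the blank's edge flush and parallel with the fence, within about 0.1°.
- **End stop:** further pushes toward the stop did not move the blank. Measured against the fence in the close-up, its corner sits 10.5 mm from the fence end; home is 10 mm.
- **Handle:** it measured about 0.05 rad after lift-off, inside the 0 to 0.07 closed range, and the clamp arm is seen lying on the blank.
- **Bench items:** I steered clear of them. The slip bush, brush and pliers appear undisturbed in the final pictures; I did not measure them.

**Disagreement:** the coarse scene and top cameras placed the blank about 3 mm short of home in x and 1.5 to 3 mm short in y. Both figures are weak: the scene camera resolves only a few millimetres, and the jig fit failed in the top picture, so that figure rests on an earlier jig pose. I trusted the close-up view and the contact forces instead.

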